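# Free the stuck teapot lid

### The arm

A 6-joint arm with a two-finger parallel gripper is mounted at the origin on the work surface. World frame = base frame: x ahead of the robot, y to its left, z up, the work surface at z = 0. Lengths are in m, angles in rad, forces in N, time in s.
With the tool pointing down it reaches from about 0.375 to 0.9 m from the base axis. Payload 3.1 kg.
Tool frame: the origin (TCP) lies between the finger pads; the fingertips stand 11 mm ahead of it and the grasp point (between the pads) lies 8 mm behind it; z points along the fingers, y is the direction in which the jaws open and shut (so a half turn about z gives the same grasp; the last joint's range is limited). The gripper opens to 85 mm and grips with 20 to 120 N. Pads are 22 mm wide; open, the fingers measure 114 mm over their backs; the gripper's body (76 mm by 85 mm) begins 54 mm behind the grasp point. The pads swing forward as they close: fully open they stand 13 mm farther back than shut.
Start: joints at [-1.452, 0.527, 1.433, -0, 1.181, -0.178], TCP at [0.183, -0.597, 0.242] pointing down, gripper open.
Joint ranges: [-3.08, 3.08], [-0.75, 2.2], [0.22, 2.44], [-1.43, 4.57], [0, 2.65], [-2.85, 2.85]. Speed limits (rad/s): [2.79, 2.79, 3.14, 3.14, 3.14, 3.14].

### API

Orientations are given as a unit quaternion [x, y, z, w].
In Python, from station import manip gives the robot as it stands. The module is installed in compiled form; this text tells all that it offers.
- The arm moves only by the tool arm_command, never from a script. Its argument "rows" is a list of rows, each a list of 3 entries, a list of its own where there are three numbers: the shift along the world's x, y, z in mm, then the turn about the world's z in rad, then the closure, from -1 (fully open) to 1 (shut), so that 0 is half open. A call has 1 to 12 rows; each row shifts and turns the commanded pose from where the row before left it; what a row does not reach is not made up. A row lasts 1/8 s, in which the tool goes at most 62.5 mm and 10.7 degrees, less where a joint would pass 70% of its speed; a pose out of reach is approached as far as the arm can. A call with a gripper value outside its range is refused whole. The fingers move at their own pace and stop on an object; "squeeze" is the grip in N (left out, the last holds). Time passes only in rows, so rows that do not move let the fingers close. It gives the time, the measured TCP pose, the force and the opening at its end, in the units of the state.
- manip.sense(): the state, without advancing time (a new reading comes with each control period).
- manip.snapshot(name): name is "side" or "top" or "wrist"; returns the picture (384x512x3 uint8, blue, green, red); there is no depth.
- manip.get_calibration(name): a dict with "fovy" (degrees; the focal length in pixels is half the picture's height over the tangent of half this angle, whatever the lens; pixels are square), "cx", "cy" (the principal point, pixels), "R" (3x3) and "t" (3): a world point X has camera coordinates R X + t. Camera axes: x right, y down, z forward; pixel columns grow to the right and rows downward; lengths in m; the calibration is good to about 2 mm. A picture is of the moment at which its call begins: read the wrist's pose just before it. get_calibration takes no time and is no camera call; for the wrist camera it gives the pose at the moment of the call.
- manip.sign_off(): hands the job in, once; it reports no verdict.
The state is a dict: "t": time; "q": joint angles; "qd": joint speeds; "tau": joint torques, N m; "tcp_pos": TCP position; "tool_rot": TCP orientation; "force": force on the tool from outside, world axes, zero at the start; "ft_torque": the same for the moment, N m; "finger_gap": opening from 0.0 (shut) to 1.0 (fully open).
Only numpy, scipy, OpenCV 4.12 (cv2) and the standard library are available. Lean on these libraries where they do the work, as an engineer would, in place of code of your own. Each camera call takes 0.05 s, during which the arm holds its last target.

### The job

The lid of the teapot in the red stand is stuck: work it loose by twisting it back and forth while easing it upwards, without lifting the teapot out of its stand (a straight pull brings the whole pot up). Then set the lid down, knob up, in the blue rest on the tray, the colour of the stand's tags; lower it in, do not drop it, and leave the other lid, the cup and the glass mug alone.

Things in the scene. Friction and masses are not known exactly. Their poses are not given: they have to be found in the camera images.
- lid_knob (a point): Grip point on the stuck red-brown lid's knob, an upright tab 32 mm long (x), 14 mm thick (y) and 39 mm tall, to be pinched firmly across its thickness. The point is on the lid's axis, 15 mm below the knob's top, 24 mm above the lid's nearly flat upper face, 45 mm above the underside of its collar. z up.
- pot: The terracotta teapot, about 0.32 kg, loose in the stand: 104 mm wide, rim 66 mm above this origin at the centre of its underside. x points to the spout (reaches 86 mm), the handle is at -x; z up.
- stand: Red lacquered board 210 x 120 x 18 mm, fixed, origin at the centre of its underside, x along its length to the spout side, blue tags at its corners. Pegs around the pot's foot and posts beside spout and handle stop the pot from turning and sliding (about 2 mm of play), but it lifts out freely upwards.
- rest_blue: Blue round dish for the lid, fixed on the pale wooden tray (12 mm thick): 92 mm wide, rim 8 mm high, inside 78 mm wide, inner floor 3 mm above this origin at the centre of its underside. z up.
- rest_yellow: Yellow dish of the same shape, empty, not to be used. Origin at the centre of its underside.
- rest_green: Green dish of the same shape, holding the other lid. Origin at the centre of its underside.
- other_lid: A dark brown lid of the same shape as the stuck one, lying in the green dish; to be left alone. Origin at the centre of its collar's underside, its knob's top 60 mm above.
- clay_cup: Terracotta cup 68 mm wide and 75 mm high, to be left alone. Origin at the centre of its underside.
- glass_mug: Clear glass mug 80 mm wide and 100 mm high, to be left alone. Origin at the centre of its underside.
- lid: The stuck red-brown lid, 60 g, origin at its collar's underside, axes as lid_knob. Flange 68 mm wide, 6 mm thick; collar below it 40 mm wide, 14 mm long. Grit in the pot's mouth pinches the collar: about 10 N of dry friction (0.2 N m to twist), so a straight pull lifts the pot. While it turns little pull is needed: 2 mm rise per 1 rad swing (0.5 rad either side) is safe. Free after 14 mm.
Things that resemble listed ones, but are neither listed nor needed, are in the scene too. Leave any purple or yellow look-alike of the lid alone.

How it is judged:
By the outcome, as a careful person would: the job done as asked, in the order asked, and still so for the second after the job is handed in, with the robot touching nothing.
It also fails if it takes over 61 s, if anything falls off the work surface, if the arm or the gripper's body presses on something with over 40 N, if the wrist force passes 120 N, or if a joint passes its speed limit or range.

## Working session

There is one attempt and no reset: what is moved stays moved. The work goes in short steps, Python scripts to look and compute and a tool call to move; the robot and the scene stay as the last step left them, time stands still between calls to the robot, and variables do not carry over. Pictures are saved under pics/ and viewed, and the job is handed in when it is done.

Besides the shell and the picture viewer there is one more tool, called as name(argument=value, ...), one argument or row to a line, values as JSON. arm_command: Moves the arm, as the interface text tells. Its arguments: {"type":"object","properties":{"rows":{"type":"array","items":{"type":"array"}},"squeeze":{"type":"number"}},"required":["rows"]}

```bash
mkdir -p pics; cat > h.py <<'E'
import numpy as np, cv2
from station import manip
def snap(n,f):
    c=manip.get_calibration(n); im=manip.snapshot(n); cv2.imwrite(f'pics/{f}.png',im); np.savez(f'pics/{f}.npz',**{k:np.array(v) for k,v in c.items()}); return im
def ray(f,u,v):
    c=np.load(f'pics/{f}.npz'); F=192/np.tan(np.radians(c['fovy'])/2)
    d=np.array([(u-c['cx'])/F,(v-c['cy'])/F,1.]); R=c['R']; return -R.T@c['t'], R.T@d
def atz(f,u,v,z):
    o,d=ray(f,u,v); return o+d*(z-o[2])/d[2]
def proj(f,X):
    c=np.load(f'pics/{f}.npz'); F=192/np.tan(np.radians(c['fovy'])/2)
    p=c['R']@np.array(X)+c['t']; return p[0]/p[2]*F+c['cx'],p[1]/p[2]*F+c['cy']
def crop(f,x0,y0,x1,y1,s,o):
    im=cv2.imread(f'pics/{f}.png')[y0:y1,x0:x1]; cv2.imwrite(f'pics/{o}.png',cv2.resize(im,None,fx=s,fy=s,interpolation=cv2.INTER_CUBIC))
E
python3 - <<'E'
from h import *
for n in('side','top','wrist'): snap(n,n+'0'); c=manip.get_calibration(n); print(n,c)
s=manip.sense(); print(s)
E
```

```text
side {'fovy': 57.21671594166127, 'cx': 255.02557027755796, 'cy': 185.51653581068143, 'R': array([[-0.90584074, -0.42304759, -0.02198368],
       [-0.22988802,  0.53450545, -0.81329909],
       [ 0.35581462, -0.73166567, -0.58143039]]), 't': array([0.4878728 , 0.24789176, 0.90377538])}
top {'fovy': 43.07194683922106, 'cx': 258.737667525365, 'cy': 192.09302650845711, 'R': array([[-0.0068255 , -0.9999707 , -0.0034667 ],
       [-0.99910355,  0.00696435, -0.04175639],
       [ 0.04177931,  0.00317859, -0.99912181]]), 't': array([-0.09026322,  0.57960365,  1.47145749])}
wrist {'fovy': 69.93293093245578, 'cx': 256.72591274928726, 'cy': 194.13564615277153, 'R': array([[ 0.29434074, -0.95569973, -0.0012501 ],
       [-0.90623367, -0.27952086,  0.31718862],
       [-0.30348651, -0.09222865, -0.94836165]]), 't': array([-0.6241127 , -0.04115176,  0.37984416])}
{'t': 0.15, 'q': array([-1.45150344e+00,  5.28249847e-01,  1.43356893e+00,  1.39533365e-05,
        1.18139676e+00, -1.78504941e-01]), 'qd': array([-1.28190463e-03, -3.67899992e-03, -3.12012617e-03, -3.30930493e-04,
        6.29091362e-05, -9.72020274e-04]), 'tau': array([ 8.13487604e-04, -4.42743051e+01, -1.78274828e+01, -3.06982784e-04,
        5.63634749e-03,  1.13957390e-05]), 'tcp_pos': array([ 0.18335232, -0.5969705 ,  0.24157254]), 'tool_rot': array([ 9.88935091e-01,  1.48346648e-01,  3.04694161e-05, -8.10893936e-04]), 'force': array([-0.71672838, -0.14129037, -0.23152539]), 'ft_torque': array([ 0.01394062, -0.00655504,  0.00274898]), 'finger_gap': 1.0000849538682757}
```

View pics/top0.png

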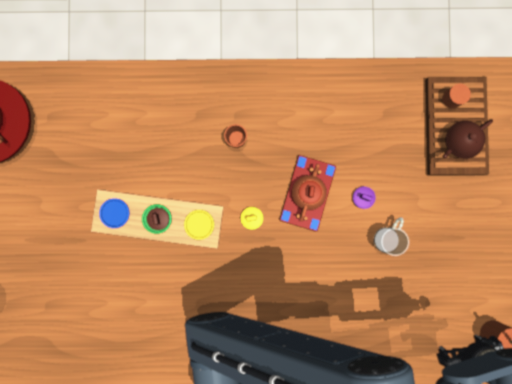

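View pics/side0.png

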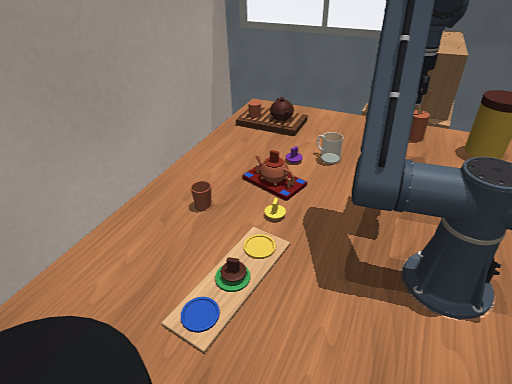

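View pics/wrist0.png

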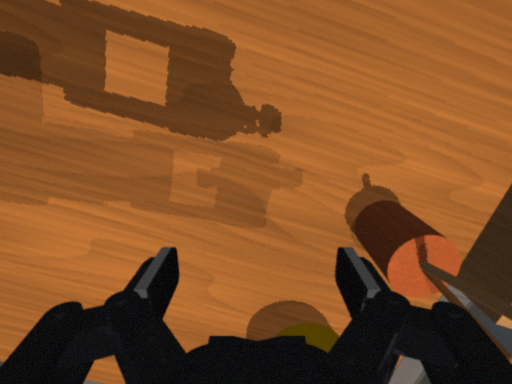

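The top view shows the red stand with blue corner tags and the teapot at (309,192). The tray's blue dish is at (115,213), the green one with the dark lid at (157,218) and the yellow one at (200,224). Look-alikes are the yellow lid at (252,218), the purple lid at (364,197) and a dark pot on a slatted tray at (465,138). The target is the red-brown lid in the red stand and the blue dish. I'll confirm both in crops.

```bash
python3 - <<'E'
from h import *
crop('top0',270,145,350,240,7,'c1'); crop('side0',230,140,320,205,8,'c2'); crop('top0',85,180,230,255,5,'c3')
E
```

```text
(no output)
```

View pics/c1.png

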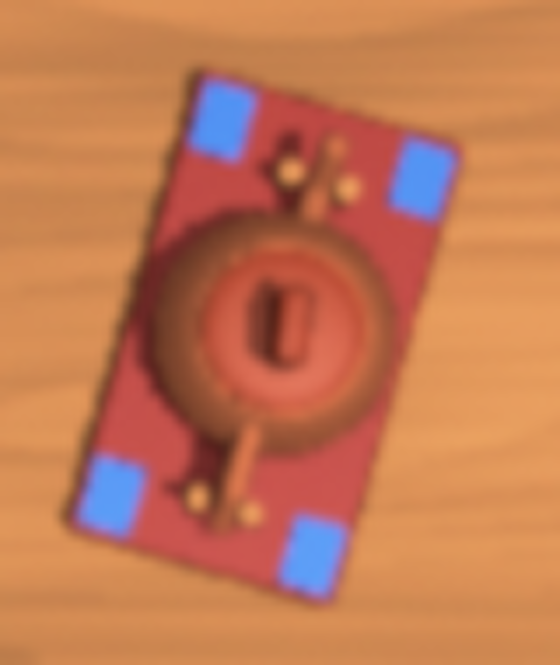

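View pics/c2.png

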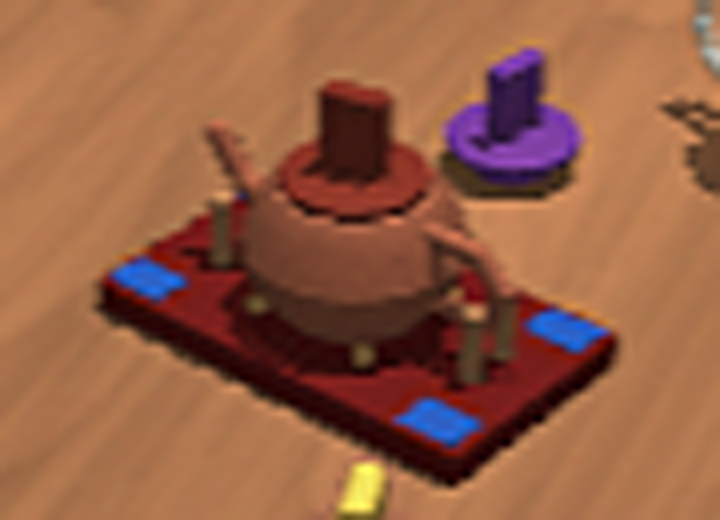

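View pics/c3.png

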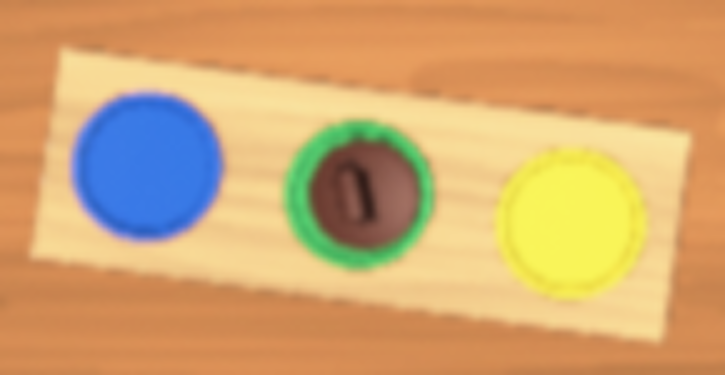

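```bash
python3 - <<'E'
from h import *
f='top0'
P=lambda x,y,z,s=7,ox=270,oy=145: atz(f,ox+x/s,oy+y/s,z)
print('knob top',P(297,322,.13))
print('knob near/far',P(303,288,.13),P(290,364,.13))
print('lid flange c',P(284,334,.09))
t=[P(*p,.018) for p in((223,120),(424,180),(112,496),(314,557))]; print(t,np.mean(t,0)); 
d=(t[0]+t[1]-t[2]-t[3]);print('stand yaw',np.arctan2(d[1],d[0]))
print('side lens knob top', proj('side0',P(297,322,.13)), 'expect ~',230+355/8,140+93/8)
c=atz(f,85+147/5,180+167/5,.02);print('blue',c, atz(f,85+73/5,180+167/5,.02),atz(f,85+222/5,180+167/5,.02))
for n,x,y in(('green',359,195),('yel',571,223)): print(n,atz(f,85+x/5,180+y/5,.02))
print('blue in side',proj('side0',c))
E
```

```text
knob top [ 0.57604985 -0.24527334  0.13      ]
knob near/far [ 0.58967696 -0.24783391  0.13      ] [ 0.55923067 -0.24227806  0.13      ]
lid flange c [ 0.5728651  -0.24414703  0.09      ]
[array([ 0.66902838, -0.22613009,  0.018     ]), array([ 0.64225054, -0.31313396,  0.018     ]), array([ 0.50607754, -0.17638358,  0.018     ]), array([ 0.47913823, -0.26347096,  0.018     ])] [ 0.57412367 -0.24477965  0.018     ]
stand yaw -0.2959260754434816
side lens knob top (np.float64(274.4668045274655), np.float64(150.28368507827247)) expect ~ 274.375 151.625
blue [0.51706408 0.3434916  0.02      ] [0.51737021 0.3883857  0.02      ] [0.51675389 0.29800048 0.02      ]
green [0.49924829 0.21489578 0.02      ]
yel [0.48146035 0.08650099 0.02      ]
blue in side (np.float64(201.138084285074), np.float64(312.00319286082265))
```

Two independent checks put the knob at about (0.576, −0.245): the flange centre and stand centre agree within 3 mm, and the side view within 1.4 px. Next I move above it to measure its yaw with the wrist camera.

arm_command(
  rows=[
    [[33,29,2],-0.04,-1],
    [[33,29,2],-0.04,-1],
    [[33,29,2],-0.04,-1],
    [[33,29,2],-0.04,-1],
    [[33,29,2],-0.04,-1],
    [[33,29,2],-0.04,-1],
    [[33,29,2],-0.04,-1],
    [[33,29,2],-0.04,-1],
    [[33,29,2],-0.04,-1],
    [[33,29,2],-0.04,-1],
    [[33,29,2],-0.04,-1],
    [[30,29,0],-0.04,-1],
  ],
)

```text
t: 1.65
tcp_pos: [0.5774, -0.2483, 0.2642]
tool_rot: [0.996, -0.092, -0.0, 0.0]
force: [0.3, -0.5, 0.2]
finger_gap: 1.001
```

```bash
python3 - <<'E'
from h import *
s=manip.sense(); print(s['t'],s['tcp_pos'],s['tool_rot'],s['q'])
snap('wrist','w1')
print(proj('w1',(.576,-.245,.13)))
E
```

```text
1.65 [ 0.57744146 -0.2483448   0.26415217] [ 9.95802844e-01 -9.15242891e-02 -3.56624544e-05  4.34369893e-06] [-5.83663869e-01  5.09949468e-01  1.39885840e+00 -4.38300224e-05
  1.23284354e+00  1.17045209e+00]
(np.float64(253.87471985854623), np.float64(189.60860705696643))
```

View pics/w1.png

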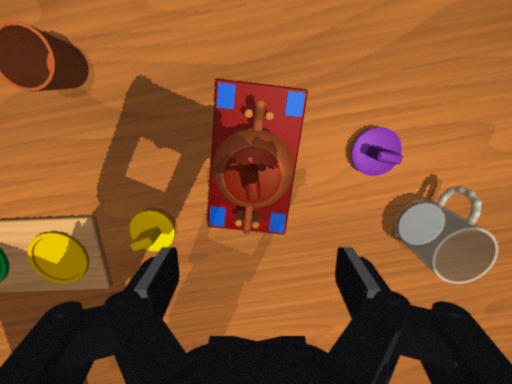

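The wrist view shows the pot in the red stand with the knob near (252,183). The purple lid is at (377,150), the mug at (445,240) and the yellow lid at (152,230).

```bash
python3 - <<'E'
from h import *
crop('w1',205,75,310,240,4.8,'c4'); crop('w1',232,145,276,210,9,'c5')
E
```

```text
(no output)
```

View pics/c5.png

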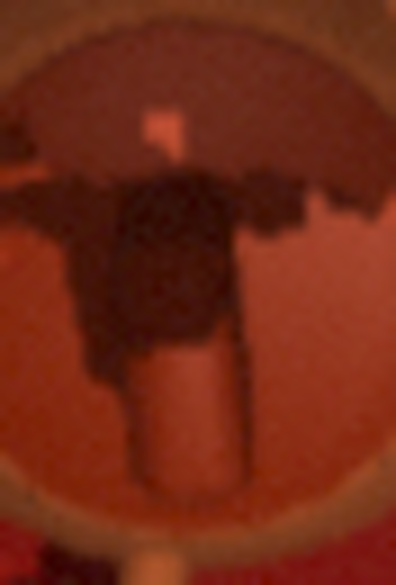

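View pics/c4.png

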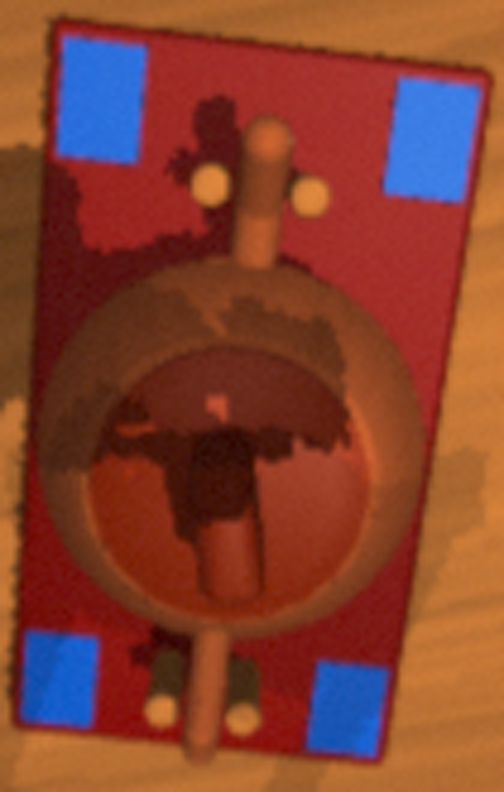

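```bash
python3 - <<'E'
from h import *
o,_=ray('w1',256,194); print(o)
crop('w1',205,75,310,240,4.8,'c6')
im=cv2.imread('pics/w1.png')[145:210,232:276]; im=cv2.resize(im,None,fx=9,fy=9,interpolation=cv2.INTER_CUBIC); im=cv2.convertScaleAbs(im,alpha=2,beta=10)
x,y,yaw=.5755,-.2455,-.19
c,s=np.cos(yaw),np.sin(yaw)
for z,col in((.13,(0,255,0)),(.091,(255,255,0))):
  pts=[]
  for a,b in((16,7),(16,-7),(-16,-7),(-16,7)):
    u,v=proj('w1',(x+(c*a-s*b)/1e3,y+(s*a+c*b)/1e3,z)); pts.append([(u-232+.5)*9,(v-145+.5)*9])
  cv2.polylines(im,[np.int32(pts)],True,col,1)
cv2.imwrite('pics/c7.png',im)
E
```

```text
[ 0.65799083 -0.26302952  0.39507968]
```

View pics/c7.png

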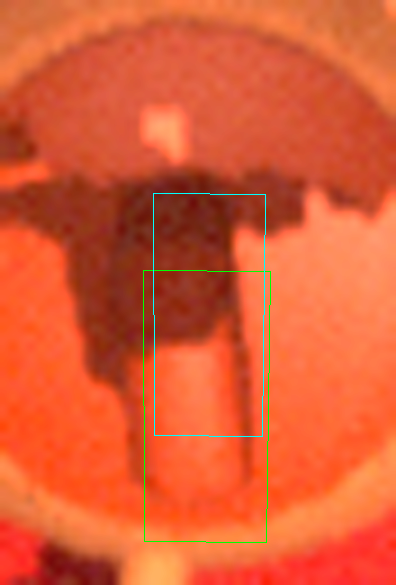

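```bash
python3 - <<'E'
from h import *
s=manip.sense(); print(s['t'],s['tcp_pos'],np.abs(s['qd']).max())
snap('wrist','w2'); 
s=manip.sense(); print(s['t'],s['tcp_pos'],s['tool_rot'],np.abs(s['qd']).max())
snap('wrist','w3')
o,_=ray('w3',256,194); print(o)
cv2.imwrite('pics/c8.png',np.hstack([cv2.resize(cv2.convertScaleAbs(cv2.imread('pics/w3.png')[60:250,200:320],alpha=1.6),None,fx=3.1,fy=3.1,interpolation=cv2.INTER_CUBIC),cv2.resize(cv2.convertScaleAbs(cv2.imread('pics/w3.png')[140:216,230:278],alpha=2),None,fx=7.75,fy=7.75,interpolation=cv2.INTER_CUBIC)]))
E
```

```text
1.7 [ 0.58077895 -0.24434296  0.26412133] 0.15509781773603537
1.75 [ 0.57880255 -0.24614967  0.26390746] [ 9.96045170e-01 -8.88442114e-02  4.62048604e-04 -7.15620523e-04] 0.05562030589210785
[ 0.65928225 -0.26056458  0.39492013]
```

View pics/c8.png

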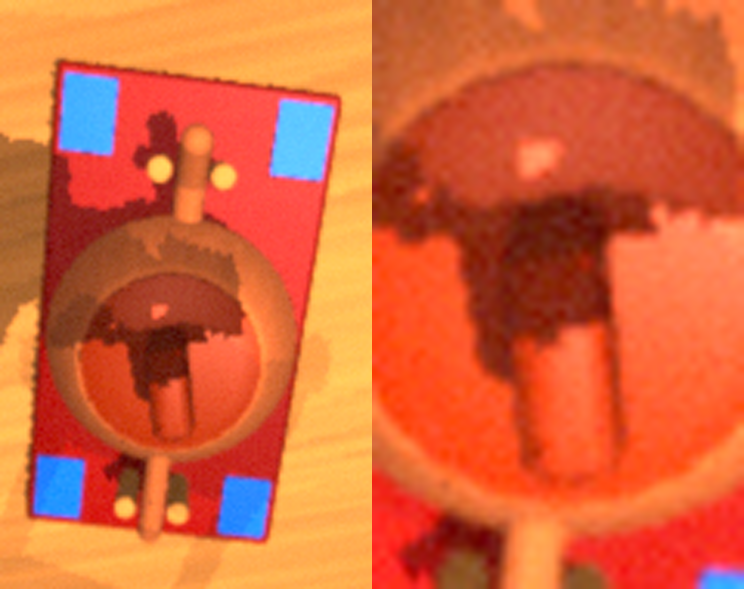

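```bash
python3 - <<'E'
from h import *
t=[atz('w3',200+x/3.1-.3,60+y/3.1-.3,.018) for x,y in((89,113),(303,140),(59,486),(246,507))]; print(np.array(t),np.mean(t,0)); d=t[0]+t[1]-t[2]-t[3]; print(np.arctan2(d[1],d[0]))
# knob top near edge, right half scale 7.75 offset x 230 (minus 372), y140
K=lambda x,y,z:atz('w3',230+(x-372)/7.75-.4,140+y/7.75-.4,z)
print('near edge',K(527,470,.13),K(618,478,.13))
print('side edge R',K(604,250,.13),K(618,478,.13))
print('lid flange centre guess')
im=cv2.imread('pics/w3.png')[140:216,230:278]; im=cv2.convertScaleAbs(cv2.resize(im,None,fx=7.75,fy=7.75,interpolation=cv2.INTER_CUBIC),alpha=2)
for x,y,yaw,m in((.579,-.2445,-.18,2),):
 c,s=np.cos(yaw),np.sin(yaw)
 for z,col in((.13,(0,255,0)),(.091,(255,255,0))):
  pts=[]
  for a,b in((16,7),(16,-7),(-16,-7),(-16,7)):
    u,v=proj('w3',(x+(c*a-s*b)/1e3,y+(s*a+c*b)/1e3,z)); pts.append([(u-230+.5)*7.75,(v-140+.5)*7.75])
  cv2.polylines(im,[np.int32(pts)],True,col,1)
 pts=[[(u-230+.5)*7.75,(v-140+.5)*7.75] for u,v in(proj('w3',(x+.034*np.cos(k),y+.034*np.sin(k),.09)) for k in np.linspace(0,6.28,60))]
 cv2.polylines(im,[np.int32(pts)],True,(255,0,255),1)
cv2.imwrite('pics/c9.png',im)
E
```

```text
[[ 0.67349049 -0.22535875  0.018     ]
 [ 0.64714105 -0.31184652  0.018     ]
 [ 0.51096502 -0.17606741  0.018     ]
 [ 0.48432728 -0.26276801  0.018     ]] [ 0.57898096 -0.24401017  0.018     ]
-0.29362131469683583
near edge [ 0.56708996 -0.23627899  0.13      ] [ 0.56386892 -0.24793423  0.13      ]
side edge R [ 0.59471504 -0.25146542  0.13      ] [ 0.56386892 -0.24793423  0.13      ]
lid flange centre guess
```

View pics/c9.png

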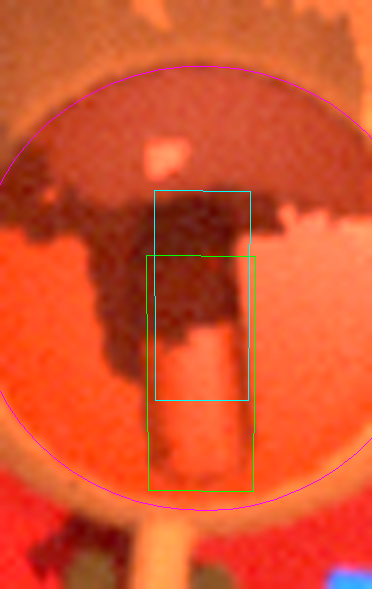

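The stand reads (0.574, −0.245) from the top camera and (0.579, −0.244) from the wrist. The side view supports knob x≈0.578. Knob yaw is about −0.15 and the grasp TCP z about 0.108. I'll descend in two stages.

arm_command(
  rows=[
    [[1,2,-25],0.03,-1],
    [[0,0,-30],0,-1],
    [[0,0,-30],0,-1],
    [[0,0,-15],0,-1],
    [[0,0,0],0,-1],
  ],
)

```text
t: 2.42
tcp_pos: [0.5764, -0.2477, 0.1633]
tool_rot: [0.997, -0.076, -0.001, -0.001]
force: [-0.4, -0.4, 0.2]
finger_gap: 1.0
```

```bash
python3 - <<'E'
from h import *
snap('wrist','w4');snap('side','s1');snap('top','t1')
s=manip.sense(); print(s['t'],s['tcp_pos'],s['tool_rot'],np.abs(s['qd']).max())
for x in(.575,.578,.581): print(proj('w4',(x,-.245,.13)),proj('side0',(x,-.245,.13)))
crop('side0',255,140,295,180,14,'c11')
E
```

```text
2.575 [ 0.57806556 -0.24821099  0.16556623] [ 9.97095895e-01 -7.61462414e-02  1.06771459e-03  6.21080207e-04] 0.00760648432722572
(np.float64(253.23288984229237), np.float64(235.03106589587145)) (np.float64(274.7186291890914), np.float64(150.37954566573669))
(np.float64(252.52658640484503), np.float64(230.9894870801886)) (np.float64(273.9127056956572), np.float64(150.2103306325019))
(np.float64(251.81285826894864), np.float64(226.90542297790867)) (np.float64(273.1081992590937), np.float64(150.0414131303943))
```

View pics/w4.png

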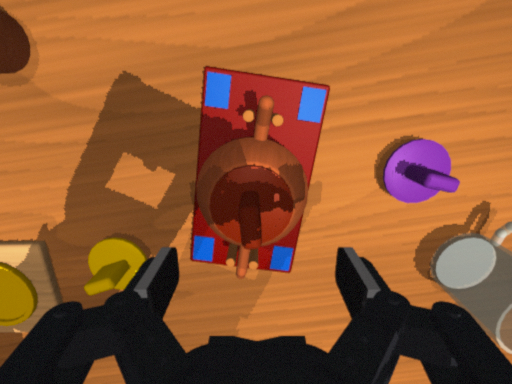

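View pics/s1.png

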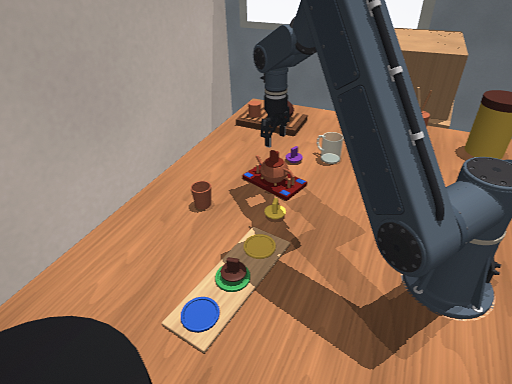

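View pics/c11.png

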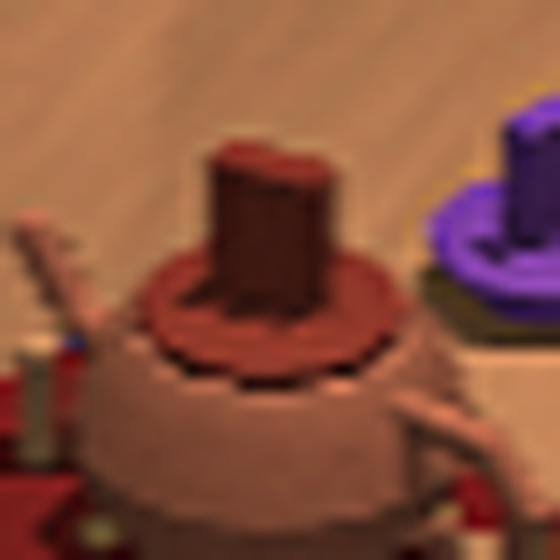

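```bash
python3 - <<'E'
from h import *
x0,y0,s=190,130,5
im=cv2.convertScaleAbs(cv2.resize(cv2.imread('pics/w4.png')[130:280,190:320],None,fx=s,fy=s,interpolation=cv2.INTER_CUBIC),alpha=2.5)
for x,y,yaw in((.578,-.245,-.15),):
 c,sn=np.cos(yaw),np.sin(yaw)
 for z,col in((.13,(0,255,0)),(.091,(255,255,0))):
  pts=[]
  for a,b in((16,7),(16,-7),(-16,-7),(-16,7)):
    u,v=proj('w4',(x+(c*a-sn*b)/1e3,y+(sn*a+c*b)/1e3,z)); pts.append([(u-x0+.5)*s,(v-y0+.5)*s])
  cv2.polylines(im,[np.int32(pts)],True,col,1)
 pts=[[(u-x0+.5)*s,(v-y0+.5)*s] for u,v in(proj('w4',(x+.034*np.cos(k),y+.034*np.sin(k),.09)) for k in np.linspace(0,6.28,60))]
 cv2.polylines(im,[np.int32(pts)],True,(255,0,255),1)
cv2.imwrite('pics/c12.png',im[:600])
E
```

```text
(no output)
```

View pics/c12.png

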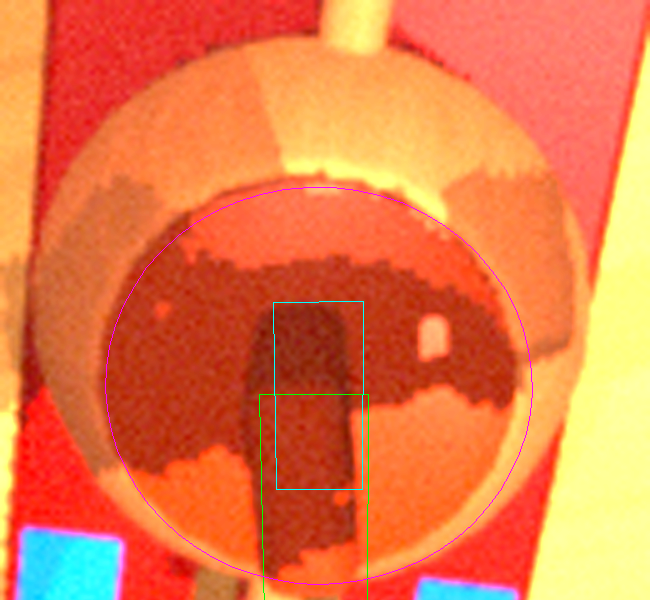

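arm_command(
  rows=[
    [[1,3,-20],0.03,-1],
    [[0,0,-20],0,-1],
    [[0,0,-15],0,-1],
    [[0,0,-1],0,-1],
    [[0,0,0],0,-1],
  ],
  squeeze=20,
)

```text
t: 3.2
tcp_pos: [0.5789, -0.2448, 0.109]
tool_rot: [0.998, -0.061, 0.001, 0.0]
force: [-0.5, 0.1, -0.2]
finger_gap: 1.0
```

arm_command(
  rows=[
    [[0,0,0],0,1],
    [[0,0,0],0,1],
    [[0,0,0],0,1],
    [[0,0,0],0,1],
    [[0,0,0],0,1],
    [[0,0,0],0,1],
    [[0,0,0],0,1],
    [[0,0,0],0,1],
  ],
  squeeze=20,
)

```text
t: 4.2
tcp_pos: [0.5785, -0.2443, 0.1085]
tool_rot: [0.998, -0.061, 0.0, -0.0]
force: [-0.7, 2.5, 3.1]
finger_gap: 0.158
```

```bash
python3 - <<'E'
from h import *
snap('wrist','w5');snap('side','s2')
s=manip.sense(); print({k:np.round(v,4) for k,v in s.items()})
cv2.imwrite('pics/c13.png',np.hstack([cv2.resize(cv2.convertScaleAbs(cv2.imread('pics/w5.png')[150:384,100:412],alpha=2),(480,360)),cv2.resize(cv2.imread('pics/s2.png')[120:210,240:320],(320,360),interpolation=cv2.INTER_CUBIC)]))
E
```

```text
{'t': np.float64(4.3), 'q': array([-5.7740e-01,  6.9890e-01,  1.5311e+00,  4.0000e-04,  9.1150e-01,
        1.1154e+00]), 'qd': array([-0.0003, -0.0002,  0.0003,  0.0002,  0.0015,  0.    ]), 'tau': array([ -1.421 , -45.0931, -13.2281,  -0.3767,  -0.3532,   0.1323]), 'tcp_pos': array([ 0.5785, -0.2443,  0.1085]), 'tool_rot': array([ 9.981e-01, -6.110e-02,  1.000e-04, -1.000e-04]), 'force': array([0.7009, 1.8259, 3.9235]), 'ft_torque': array([ 0.3687, -0.0291,  0.1633]), 'finger_gap': np.float64(0.1619)}
```

View pics/c13.png

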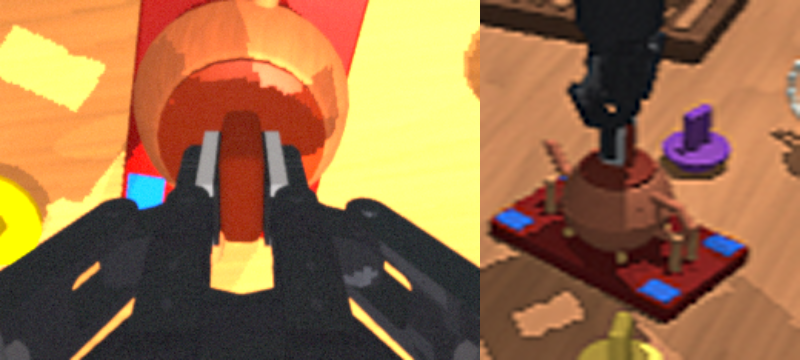

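arm_command(
  rows=[
    [[0,0,0],0,1],
    [[0,0,0],0,1],
    [[0,0,0],0.12,1],
    [[0,0,0],0.12,1],
    [[0,0,0.2],0.12,1],
    [[0,0,0.2],0.12,1],
  ],
  squeeze=70,
)

```text
t: 5.05
tcp_pos: [0.5785, -0.2453, 0.1086]
tool_rot: [0.984, 0.179, 0.0, 0.001]
force: [-0.3, -0.5, 1.5]
finger_gap: 0.152
```

```bash
python3 - <<'E'
from h import *
s=manip.sense(); print({k:np.round(v,4) for k,v in s.items()}); print(2*np.arctan2(s['tool_rot'][1],s['tool_rot'][0]))
E
```

```text
{'t': np.float64(5.05), 'q': array([-5.7840e-01,  6.9890e-01,  1.5307e+00, -9.0000e-04,  9.1100e-01,
        6.3230e-01]), 'qd': array([-0.0023, -0.0017,  0.0026, -0.0043,  0.0043, -0.9482]), 'tau': array([ 1.46900e-01, -4.62249e+01, -1.29468e+01, -1.23100e-01,
       -9.30000e-03,  4.24200e-01]), 'tcp_pos': array([ 0.5785, -0.2453,  0.1086]), 'tool_rot': array([9.838e-01, 1.793e-01, 1.000e-04, 6.000e-04]), 'force': array([-0.3039, -0.4694,  1.5331]), 'ft_torque': array([ 0.0237,  0.1282, -0.2326]), 'finger_gap': np.float64(0.1524)}
0.3606204996589901
```

arm_command(
  rows=[
    [[0,0,0],-0.12,1],
    [[0,0,0.2],-0.12,1],
    [[0,0,0.2],-0.12,1],
    [[0,0,0.2],-0.12,1],
    [[0,0,0.2],-0.12,1],
    [[0,0,0.2],-0.12,1],
    [[0,0,0.2],-0.12,1],
    [[0,0,0.2],-0.12,1],
  ],
)

```text
t: 6.05
tcp_pos: [0.5778, -0.2451, 0.1091]
tool_rot: [0.955, -0.298, -0.001, 0.001]
force: [-0.1, -0.2, -1.7]
finger_gap: 0.159
```

```bash
python3 - <<'E'
from h import *
s=manip.sense(); print({k:np.round(v,4) for k,v in s.items() if k in('force','ft_torque','tcp_pos','finger_gap')}); print(2*np.arctan2(s['tool_rot'][1],s['tool_rot'][0]))
E
```

```text
{'tcp_pos': array([ 0.5778, -0.2451,  0.1091]), 'force': array([-0.1372, -0.194 , -1.7421]), 'ft_torque': array([-0.0645, -0.0011,  0.1649]), 'finger_gap': np.float64(0.1589)}
-0.6053196527281471
```

arm_command(
  rows=[
    [[0,0,0],0.12,1],
    [[0,0,0.2],0.12,1],
    [[0,0,0.2],0.12,1],
    [[0,0,0.2],0.12,1],
    [[0,0,0.2],0.12,1],
    [[0,0,0.2],0.12,1],
    [[0,0,0.2],0.12,1],
    [[0,0,0.2],0.12,1],
  ],
)

```text
t: 7.05
tcp_pos: [0.5778, -0.2444, 0.1104]
tool_rot: [0.984, 0.179, -0.001, -0.0]
force: [0.3, 0.5, -1.3]
finger_gap: 0.151
```

```bash
python3 - <<'E'
from h import *
s=manip.sense(); print({k:np.round(v,4) for k,v in s.items() if k in('force','ft_torque','tcp_pos','finger_gap')}); print(2*np.arctan2(s['tool_rot'][1],s['tool_rot'][0]))
snap('side','s3'); crop('side0',230,120,320,210,4.4,'a'); crop('s3',230,120,320,210,4.4,'b')
cv2.imwrite('pics/c14.png',np.hstack([cv2.imread('pics/a.png'),cv2.imread('pics/b.png')]))
E
```

```text
{'tcp_pos': array([ 0.5778, -0.2444,  0.1104]), 'force': array([ 0.2693,  0.5355, -1.2731]), 'ft_torque': array([ 0.1319, -0.0385, -0.1005]), 'finger_gap': np.float64(0.151)}
0.3607070777083424
```

View pics/c14.png

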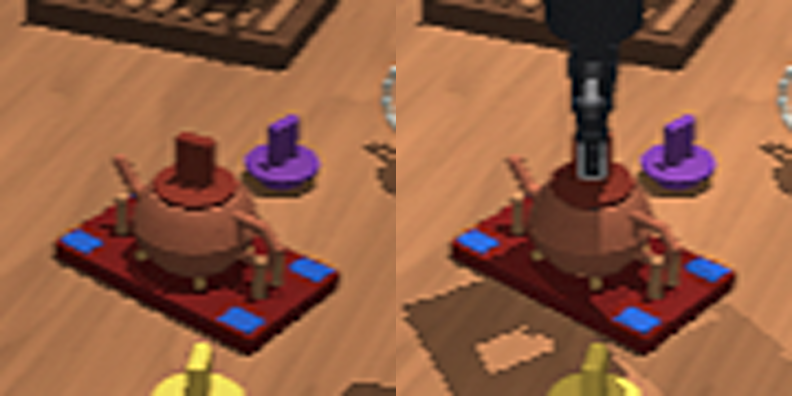

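The lid turns with only 1–2 N of pull and the pot stays seated. Next come more swings.

arm_command(
  rows=[
    [[0,0,0],-0.12,1],
    [[0,0,0.24],-0.12,1],
    [[0,0,0.24],-0.12,1],
    [[0,0,0.24],-0.12,1],
    [[0,0,0.24],-0.12,1],
    [[0,0,0.24],-0.12,1],
    [[0,0,0.24],-0.12,1],
    [[0,0,0.24],-0.12,1],
  ],
)

```text
t: 8.1
tcp_pos: [0.5776, -0.2449, 0.1123]
tool_rot: [0.954, -0.299, -0.001, 0.001]
force: [0.2, 0.5, -0.8]
finger_gap: 0.152
```

arm_command(
  rows=[
    [[0,0,0],0.12,1],
    [[0,0,0.24],0.12,1],
    [[0,0,0.24],0.12,1],
    [[0,0,0.24],0.12,1],
    [[0,0,0.24],0.12,1],
    [[0,0,0.24],0.12,1],
    [[0,0,0.24],0.12,1],
    [[0,0,0.24],0.12,1],
  ],
)

```text
t: 9.1
tcp_pos: [0.5777, -0.2443, 0.1139]
tool_rot: [0.984, 0.179, -0.001, -0.001]
force: [-0.7, 0.9, -1.8]
finger_gap: 0.152
```

arm_command(
  rows=[
    [[0,0,0],-0.12,1],
    [[0,0,0.24],-0.12,1],
    [[0,0,0.24],-0.12,1],
    [[0,0,0.24],-0.12,1],
    [[0,0,0.24],-0.12,1],
    [[0,0,0.24],-0.12,1],
    [[0,0,0.24],-0.12,1],
    [[0,0,0.24],-0.12,1],
  ],
)

```text
t: 10.1
tcp_pos: [0.5775, -0.2448, 0.1156]
tool_rot: [0.954, -0.299, -0.001, 0.001]
force: [-0.1, 0.9, -1.3]
finger_gap: 0.151
```

```bash
python3 - <<'E'
from h import *
s=manip.sense(); print({k:np.round(v,4) for k,v in s.items() if k in('force','ft_torque','tcp_pos','finger_gap')}); print(2*np.arctan2(s['tool_rot'][1],s['tool_rot'][0]))
snap('side','s4'); crop('side0',230,120,320,210,4.4,'a'); crop('s4',230,120,320,210,4.4,'b')
cv2.imwrite('pics/c15.png',np.hstack([cv2.imread('pics/a.png'),cv2.imread('pics/b.png')]))
E
```

```text
{'tcp_pos': array([ 0.5775, -0.2448,  0.1156]), 'force': array([-0.1136,  0.9231, -1.3257]), 'ft_torque': array([-0.092 ,  0.1124,  0.2036]), 'finger_gap': np.float64(0.1514)}
-0.6068603425721609
```

View pics/c15.png

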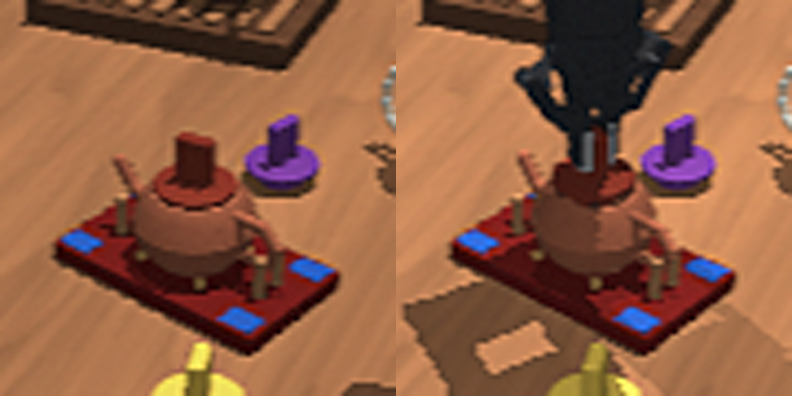

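arm_command(
  rows=[
    [[0,0,0],0.12,1],
    [[0,0,0.24],0.12,1],
    [[0,0,0.24],0.12,1],
    [[0,0,0.24],0.12,1],
    [[0,0,0.24],0.12,1],
    [[0,0,0.24],0.12,1],
    [[0,0,0.24],0.12,1],
    [[0,0,0.24],0.12,1],
  ],
)

```text
t: 11.15
tcp_pos: [0.5777, -0.2441, 0.1174]
tool_rot: [0.984, 0.18, -0.001, -0.001]
force: [-0.8, 1.3, -1.2]
finger_gap: 0.157
```

arm_command(
  rows=[
    [[0,0,0],-0.12,1],
    [[0,0,0.24],-0.12,1],
    [[0,0,0.24],-0.12,1],
    [[0,0,0.24],-0.12,1],
    [[0,0,0.24],-0.12,1],
    [[0,0,0.24],-0.12,1],
    [[0,0,0.24],-0.12,1],
    [[0,0,0.24],-0.12,1],
  ],
)

```text
t: 12.15
tcp_pos: [0.5773, -0.2453, 0.12]
tool_rot: [0.955, -0.298, -0.001, 0.001]
force: [-3.1, -0.9, 4.1]
finger_gap: 0.153
```

arm_command(
  rows=[
    [[0,0,0],0.12,1],
    [[0,0,0.24],0.12,1],
    [[0,0,0.24],0.12,1],
    [[0,0,0.24],0.12,1],
    [[0,0,0.24],0.12,1],
    [[0,0,0.24],0.12,1],
    [[0,0,0.24],0.12,1],
    [[0,0,0.24],0.12,1],
  ],
)

```text
t: 13.15
tcp_pos: [0.5784, -0.2454, 0.1214]
tool_rot: [0.984, 0.18, -0.0, 0.001]
force: [-0.9, -0.9, 0.4]
finger_gap: 0.154
```

arm_command(
  rows=[
    [[0,0,0],-0.12,1],
    [[0,0,0.24],-0.12,1],
    [[0,0,0.24],-0.12,1],
    [[0,0,0.24],-0.12,1],
    [[0,0,0.24],-0.12,1],
    [[0,0,0.24],-0.12,1],
    [[0,0,0.24],-0.12,1],
    [[0,0,0.24],-0.12,1],
  ],
)

```text
t: 14.15
tcp_pos: [0.5782, -0.2449, 0.1228]
tool_rot: [0.954, -0.298, -0.0, 0.0]
force: [0.5, -0.9, -0.7]
finger_gap: 0.155
```

arm_command(
  rows=[
    [[0,0,0],0.12,1],
    [[0,0,0.24],0.12,1],
    [[0,0,0.24],0.12,1],
    [[0,0,0.24],0.12,1],
    [[0,0,0.24],0.12,1],
    [[0,0,0.24],0.12,1],
    [[0,0,0.24],0.12,1],
    [[0,0,0.24],0.12,1],
  ],
)

```text
t: 15.15
tcp_pos: [0.5782, -0.2449, 0.1245]
tool_rot: [0.984, 0.18, -0.0, 0.0]
force: [-0.7, 0.1, -1.2]
finger_gap: 0.156
```

```bash
python3 - <<'E'
from h import *
s=manip.sense(); print({k:np.round(v,4) for k,v in s.items() if k in('force','ft_torque','tcp_pos','finger_gap')}); print(2*np.arctan2(s['tool_rot'][1],s['tool_rot'][0]))
snap('side','s5'); crop('side0',230,120,320,210,4.4,'a'); crop('s5',230,120,320,210,4.4,'b')
cv2.imwrite('pics/c16.png',np.hstack([cv2.imread('pics/a.png'),cv2.imread('pics/b.png')]))
E
```

```text
{'tcp_pos': array([ 0.5782, -0.2449,  0.1245]), 'force': array([-0.7027,  0.1017, -1.1847]), 'ft_torque': array([ 0.0148, -0.0163,  0.0086]), 'finger_gap': np.float64(0.1563)}
0.36196354293045246
```

View pics/c16.png

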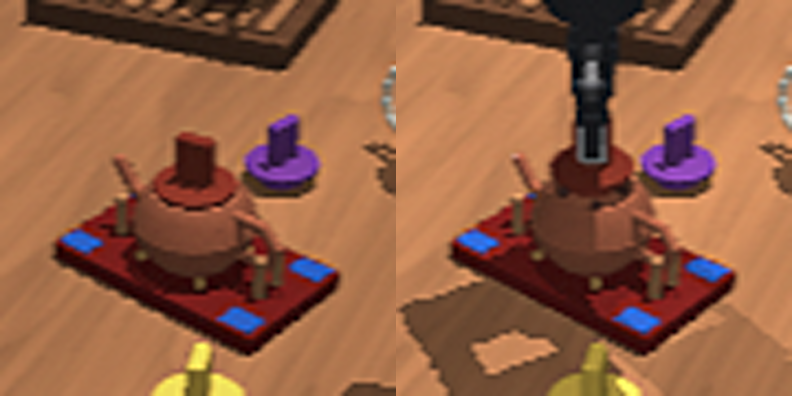

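The lid is free: torque is about 0, it has risen 16 mm and the pot is seated as before. Now I lift it clear.

arm_command(
  rows=[
    [[0,0,2],0,1],
    [[0,0,3],0,1],
    [[0,0,6],0,1],
    [[0,0,15],0,1],
    [[0,0,25],0,1],
    [[0,0,25],0,1],
    [[0,0,10],0,1],
  ],
)

```text
t: 16.08
tcp_pos: [0.5794, -0.245, 0.2137]
tool_rot: [0.984, 0.178, 0.002, 0.002]
force: [0.5, -0.2, -1.7]
finger_gap: 0.152
```

```bash
python3 - <<'E'
from h import *
s=manip.sense(); print({k:np.round(v,4) for k,v in s.items() if k in('force','ft_torque','tcp_pos','finger_gap')})
snap('side','s6'); crop('side0',230,120,320,210,4.4,'a'); crop('s6',230,120,320,210,4.4,'b')
cv2.imwrite('pics/c17.png',np.hstack([cv2.imread('pics/a.png'),cv2.imread('pics/b.png')]))
E
```

```text
{'tcp_pos': array([ 0.5794, -0.245 ,  0.2137]), 'force': array([ 0.5128, -0.1535, -1.701 ]), 'ft_torque': array([-0.0033,  0.0441,  0.0361]), 'finger_gap': np.float64(0.1515)}
```

View pics/c17.png

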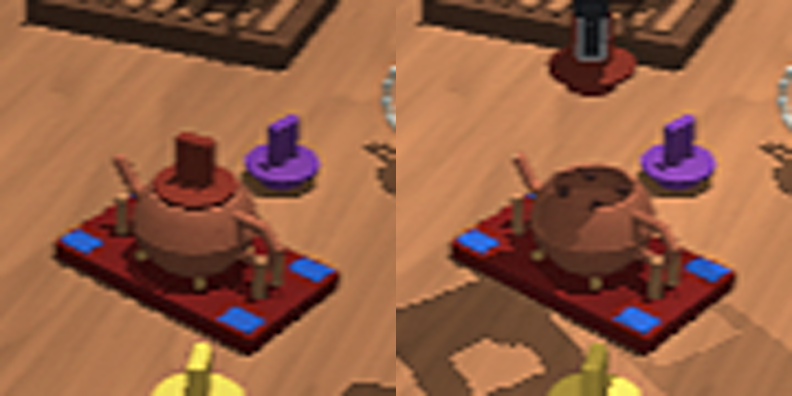

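The lid hangs in the gripper and the open pot is still in its stand. Next I traverse to the blue dish.

arm_command(
  rows=[
    [[-3,25,0],0,1],
    [[-5,45,0],0,1],
    [[-5,50,0],0,1],
    [[-5,55,0],0,1],
    [[-5,55,0],0,1],
    [[-6,55,0],0,1],
    [[-6,55,0],0,1],
    [[-6,55,0],0,1],
    [[-6,55,0],0,1],
    [[-6,55,0],0,1],
    [[-6,50,0],0,1],
    [[-2,30,0],0,1],
  ],
)

```text
t: 17.62
tcp_pos: [0.5142, 0.3435, 0.2095]
tool_rot: [0.984, 0.179, -0.002, 0.0]
force: [-0.3, -0.3, 0.0]
finger_gap: 0.156
```

arm_command(
  rows=[
    [[0,3,-20],0,1],
    [[0,0,-20],0,1],
    [[0,0,0],0,1],
  ],
)

```text
t: 18.0
tcp_pos: [0.514, 0.3435, 0.1682]
tool_rot: [0.984, 0.178, -0.004, 0.001]
force: [0.4, -0.2, -0.9]
finger_gap: 0.15
```

```bash
python3 - <<'E'
from h import *
s=manip.sense(); print({k:np.round(v,4) for k,v in s.items() if k in('t','force','ft_torque','tcp_pos','finger_gap','tool_rot','q')})
snap('wrist','w7'); snap('top','t7'); snap('side','s7')
crop('top0',70,170,230,260,4.5,'c18');crop('side0',150,220,310,355,4.5,'c19')
E
```

```text
{'t': np.float64(18.0), 'q': array([4.0840e-01, 6.0930e-01, 1.5133e+00, 4.0000e-04, 1.0264e+00,
       1.6200e+00]), 'tcp_pos': array([0.514 , 0.3435, 0.1682]), 'tool_rot': array([ 9.839e-01,  1.785e-01, -3.700e-03,  7.000e-04]), 'force': array([ 0.3604, -0.181 , -0.922 ]), 'ft_torque': array([-0.0162, -0.0386,  0.0159]), 'finger_gap': np.float64(0.15)}
```

View pics/w7.png

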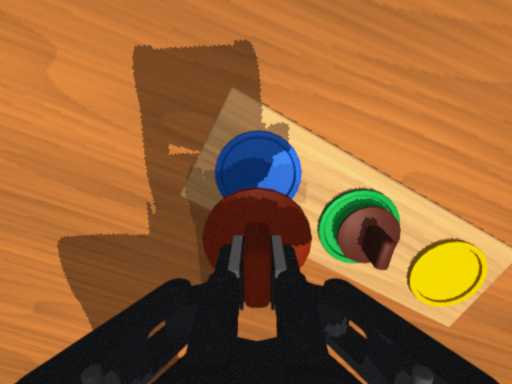

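View pics/s7.png

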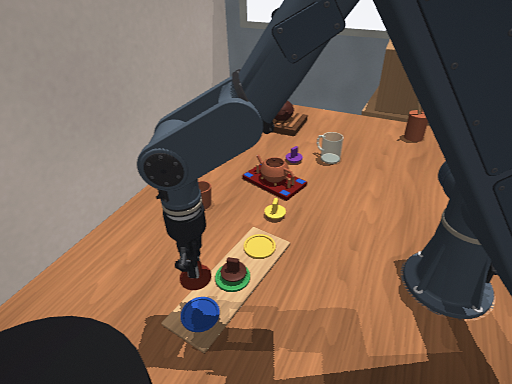

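View pics/c19.png

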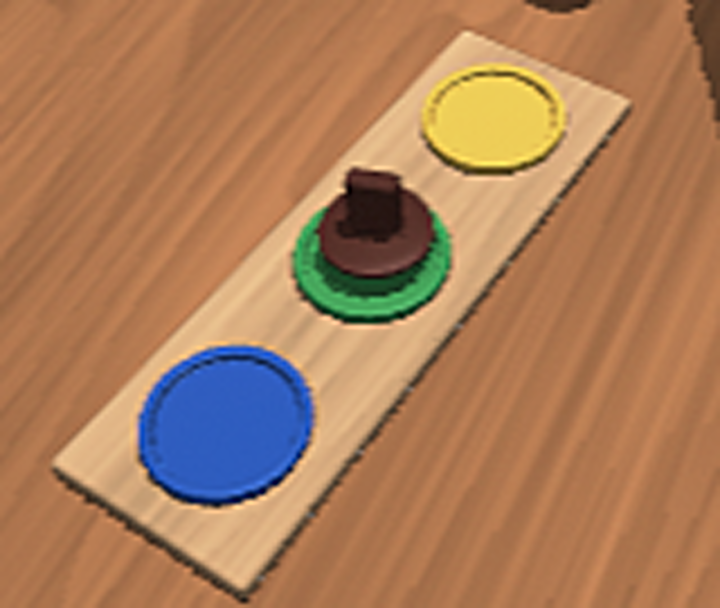

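The wrist view shows the lid held upright at (257,240). The empty blue dish is behind it at (258,171), and the other lid and dishes are untouched.

```bash
python3 - <<'E'
from h import *
print(atz('w7',258.2,171,.02), 'pred px of top est', proj('w7',(.517,.3435,.02)))
from scipy.optimize import least_squares
# side
print(atz('side0',200,313.6,.02), atz('side0',200,312.4,.02))
E
```

```text
[0.52663583 0.34651627 0.02      ] pred px of top est (np.float64(257.6426343202288), np.float64(180.3061415441536))
[0.51720655 0.34822798 0.02      ] [0.51893387 0.34549524 0.02      ]
```

arm_command(
  rows=[
    [[3,1,-20],0,1],
    [[3,1,-25],0,1],
    [[0,0,-25],0,1],
    [[0,0,-15],0,1],
    [[0,0,-5],0,1],
    [[0,0,0],0,1],
    [[0,0,0],0,1],
  ],
)

```text
t: 19.02
tcp_pos: [0.5241, 0.3458, 0.0819]
tool_rot: [0.984, 0.178, 0.001, -0.0]
force: [0.7, -0.8, -0.4]
finger_gap: 0.157
```

```bash
python3 - <<'E'
from h import *
s=manip.sense(); print({k:np.round(v,4) for k,v in s.items() if k in('t','force','ft_torque','tcp_pos','finger_gap','tool_rot')})
snap('wrist','w8'); snap('top','t8'); snap('side','s8')
crop('w8',170,130,360,290,4,'c20');crop('s8',150,260,250,345,7,'c21'); crop('t8',75,175,195,260,6,'c22')
E
```

```text
{'t': np.float64(19.025), 'tcp_pos': array([0.5241, 0.3458, 0.0819]), 'tool_rot': array([ 9.840e-01,  1.779e-01,  9.000e-04, -2.000e-04]), 'force': array([ 0.6798, -0.7894, -0.4429]), 'ft_torque': array([-0.0401,  0.0072, -0.0229]), 'finger_gap': np.float64(0.1568)}
```

View pics/c20.png

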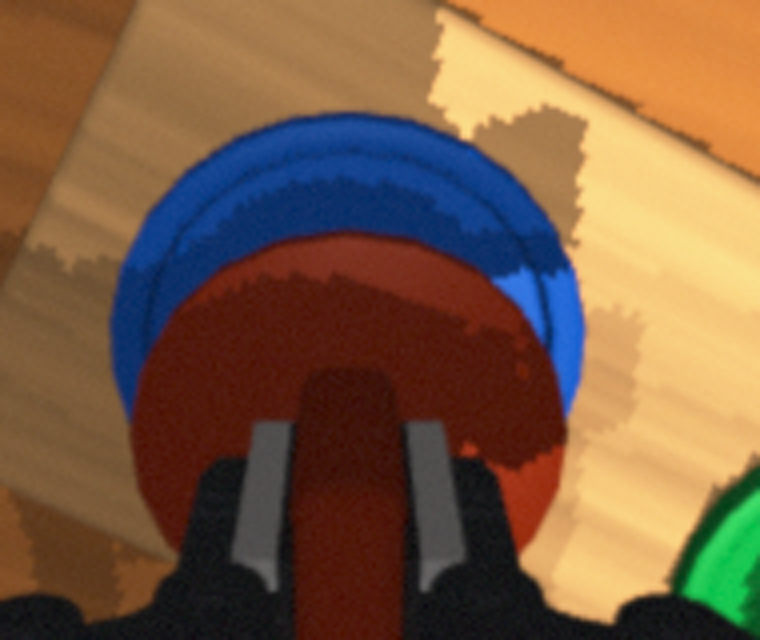

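View pics/c21.png

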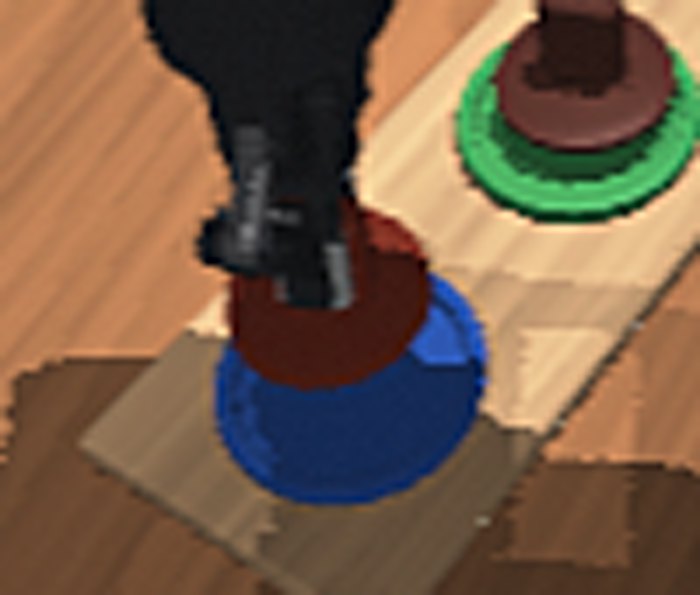

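View pics/c22.png

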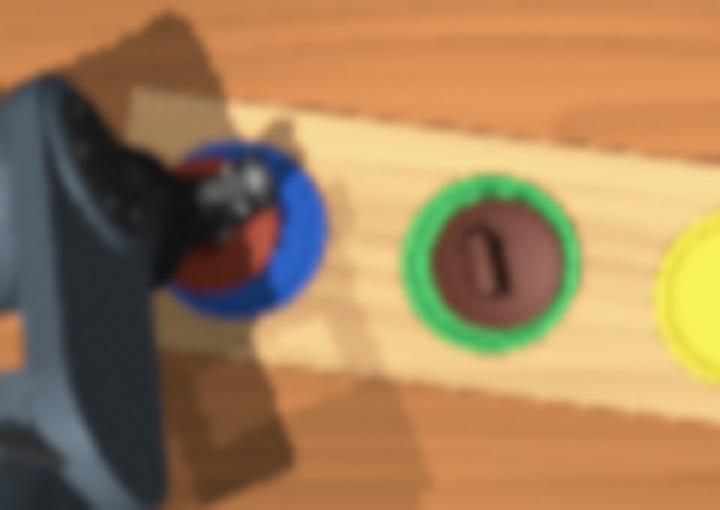

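```bash
python3 - <<'E'
from h import *
from scipy.optimize import least_squares
def fit(pts,z,r,x0,fr=True):
    P=np.array([atz('w8',170+x/4-.4,130+y/4-.4,z)[:2] for x,y in pts])
    for free in(0,1):
        f=lambda p:np.hypot(*(P-p[:2]).T)-(p[2] if free else r)
        q=least_squares(f,[*x0,r]).x; print(q,np.round(f(q)*1e3,1))
fit([(110,320),(360,113),(584,330),(118,270),(505,155),(215,155)],.02,.046,(.52,.345))
fit([(130,420),(350,232),(568,430),(142,480),(147,360),(420,240),(280,243),(555,370)],.065,.034,(.52,.345))
E
```

```text
[0.52311543 0.34525888 0.046     ] [-0.3 -0.2 -1.4  0.1  1.3 -0.8]
[0.52402087 0.34570137 0.04521384] [ 0.2 -0.4 -0.6  0.4  1.3 -0.9]
[0.52626474 0.34617199 0.034     ] [-0.5  0.2 -1.5 -1.6 -0.6  0.4  0.2 -1.4]
[0.52777811 0.34709212 0.03254706] [ 0.4 -0.1  0.2 -0.2 -0.2  0.3 -0.1 -0.3]
```

In the same picture the dish fits at (0.523, 0.345) and the lid at (0.526, 0.346), both with the right radii. I shift −3 mm in x and lower.

arm_command(
  rows=[
    [[-3,-1,-8],0,1],
    [[0,0,-8],0,1],
    [[0,0,-5],0,1],
    [[0,0,-2],0,1],
    [[0,0,0],0,1],
  ],
)

```text
t: 19.8
tcp_pos: [0.5204, 0.3445, 0.0577]
tool_rot: [0.984, 0.178, -0.0, 0.0]
force: [0.2, -0.5, -0.0]
finger_gap: 0.153
```

arm_command(
  rows=[
    [[0,0,-1],0,1],
    [[0,0,-1],0,1],
    [[0,0,-1],0,1],
    [[0,0,0],0,1],
  ],
)

```text
t: 20.3
tcp_pos: [0.5204, 0.3445, 0.0549]
tool_rot: [0.984, 0.178, -0.0, 0.0]
force: [0.7, -0.4, -2.0]
finger_gap: 0.153
```

arm_command(
  rows=[
    [[0,0,-0.7],0,1],
    [[0,0,-0.7],0,1],
    [[0,0,0],0,1],
  ],
)

```text
t: 20.68
tcp_pos: [0.5204, 0.3445, 0.0535]
tool_rot: [0.984, 0.178, -0.0, 0.0]
force: [-0.1, 1.4, -0.8]
finger_gap: 0.153
```

arm_command(
  rows=[
    [[0,0,-0.5],0,1],
    [[0,0,-0.5],0,1],
    [[0,0,0],0,1],
  ],
)

```text
t: 21.05
tcp_pos: [0.5204, 0.3446, 0.0532]
tool_rot: [0.984, 0.178, 0.0, -0.0]
force: [-1.8, -0.5, 5.1]
finger_gap: 0.149
```

Contact is felt: +5 N at z=0.0532, as predicted. I release gently.

arm_command(
  rows=[
    [[0,0,0.4],0,1],
    [[0,0,0],0,0.6],
    [[0,0,0],0,0.4],
    [[0,0,0],0,0.2],
    [[0,0,0],0,0.2],
    [[0,0,0],0,0.2],
  ],
  squeeze=20,
)

```text
t: 21.8
tcp_pos: [0.5204, 0.3445, 0.0529]
tool_rot: [0.984, 0.178, -0.0, -0.0]
force: [0.8, 0.7, -0.2]
finger_gap: 0.399
```

```bash
python3 - <<'E'
from h import *
s=manip.sense(); print({k:np.round(v,4) for k,v in s.items() if k in('t','force','tcp_pos','finger_gap')})
snap('wrist','w9'); snap('side','s9')
crop('w9',130,130,390,330,2,'a');crop('s9',150,245,250,345,4,'b')
cv2.imwrite('pics/c23.png',np.hstack([cv2.resize(cv2.imread('pics/a.png'),(520,400)),cv2.resize(cv2.imread('pics/b.png'),(280,400))]))
E
```

```text
{'t': np.float64(21.8), 'tcp_pos': array([0.5204, 0.3445, 0.0529]), 'force': array([ 0.7923,  0.6693, -0.2476]), 'finger_gap': np.float64(0.399)}
```

View pics/c23.png

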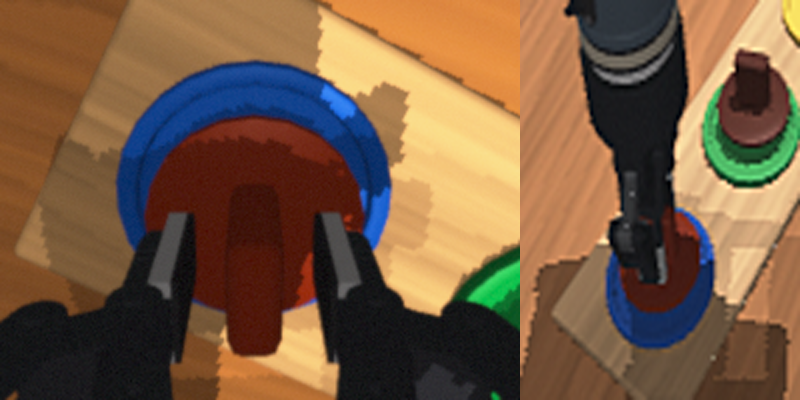

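The fingers are open on both sides of the knob and the lid stands upright in the blue dish. I retreat straight up and clear.

arm_command(
  rows=[
    [[0,0,5],0,0.2],
    [[0,0,15],0,0.2],
    [[0,0,25],0,0.2],
    [[0,0,35],0,0.2],
    [[0,0,40],0,0.2],
    [[0,0,40],0,0.2],
    [[-20,-40,10],0,0.2],
    [[-20,-50,0],0,0.2],
    [[-10,-50,0],0,0.2],
    [[0,-40,0],0,0.2],
    [[0,0,0],0,0.2],
    [[0,0,0],0,0.2],
  ],
)

```text
t: 23.4
tcp_pos: [0.4708, 0.1648, 0.2238]
tool_rot: [0.984, 0.178, 0.001, -0.0]
force: [-0.5, 1.0, 1.3]
finger_gap: 0.4
```

```bash
python3 - <<'E'
from h import *
s=manip.sense(); print({k:np.round(v,4) for k,v in s.items() if k in('t','force','tcp_pos','finger_gap')})
snap('top','t10'); snap('side','s10')
crop('t10',60,140,360,260,2.6,'a');crop('s10',150,110,350,350,3,'b'); 
cv2.imwrite('pics/c24.png',cv2.resize(cv2.imread('pics/a.png'),(780,312))); cv2.imwrite('pics/c25.png',cv2.resize(cv2.imread('pics/b.png'),(500,600)))
E
```

```text
{'t': np.float64(23.4), 'tcp_pos': array([0.4708, 0.1648, 0.2238]), 'force': array([-0.5455,  1.0167,  1.3368]), 'finger_gap': np.float64(0.3995)}
```

View pics/c24.png

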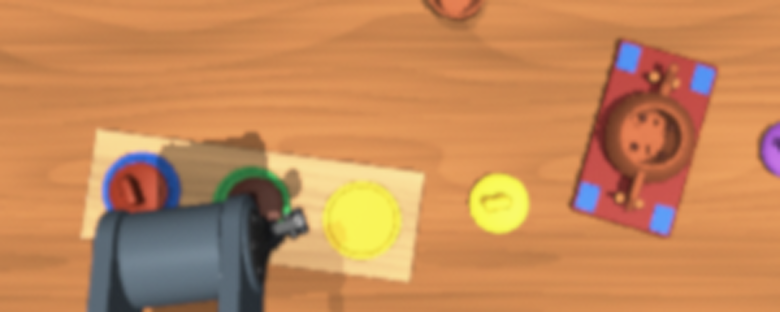

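View pics/c25.png

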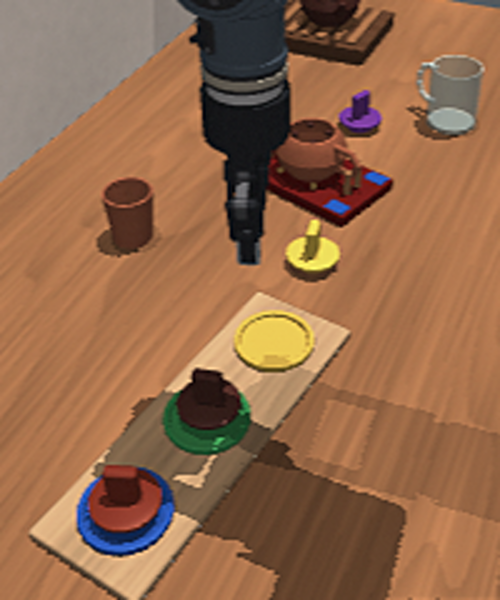

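The lid sits upright and centred in the blue dish. The pot is in its stand, and everything else is where it was.

```bash
python3 -c "
from station import manip
print(manip.sign_off())"
```

```text
the job is handed in; nothing more can be done
None
```

The lid is off the teapot and standing knob up in the blue rest, and I handed the job in at about 23.5 s of the 61 s allowed.

- **Loosening:** I gripped the knob with 70 N and worked the lid up about 16 mm in ten swings of roughly ±0.48 rad, at about 2 mm per rad. The pull read between swings stayed under 2 N. The side-view checks showed no sign of the pot rising out of the stand, and the twisting torque had dropped to about zero before I lifted the lid clear.
- **Placing:** I lowered the lid until it touched the dish floor (+5 N at TCP z 0.053 m, as predicted), then opened the fingers, retreated straight up and moved clear.
- **Last checks:** The final top and side pictures show the lid upright and well inside the blue dish. The open pot is still in its stand. The other lid, cup, glass mug and the yellow and purple look-alikes showed no visible change.
- **Disagreements:** The cameras differed by about 5 mm on the stand's x position, and by up to about 9 mm on the blue dish from higher up. I used an in-between value for the knob. For the dish I aligned lid and dish within a single wrist picture.

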